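# Click the lamp carrier onto the microscope's accessory bar

## Robot

A 6-joint arm with a two-finger parallel gripper is mounted at the origin on the work surface. World frame = base frame: x ahead of the robot, y to its left, z up, the work surface at z = 0. Lengths are in mm, angles in rad, forces in N, time in s.
With the tool pointing down it reaches from about 275 to 750 mm from the base axis. Payload 10.2 kg.
Tool frame: the origin (TCP) lies between the finger pads; the fingertips stand 17 mm ahead of it and the grasp point (between the pads) lies 2 mm behind it; z points along the fingers, y is the line along which they close (so a half turn about z gives the same grasp; the last joint's range is limited). The gripper opens to 85 mm and grips with 20 to 120 N. Pads are 22 mm wide; open, the fingers measure 114 mm over their backs; the gripper's body (76 mm by 85 mm) begins 54 mm behind the grasp point. The pads swing forward as they close: fully open they stand 13 mm farther back than shut.
Start: joints at [0.987, 0.313, 1.498, -0, 1.331, -0.223], TCP at [185.35, 491.199, 248.294] pointing down, gripper open.
Joint ranges: [-2.94, 2.94], [-0.97, 2.17], [0.19, 2.56], [-1.23, 4.37], [0.02, 3.11], [-2.88, 2.88]. Speed limits (rad/s): [2.39, 2.39, 3.01, 3.14, 3.14, 3.14].

## Interface

Orientations are given as a unit quaternion [w, x, y, z].
In Python, from rig import * gives the robot as it stands.
- The arm moves only by the tool step_arm, never from a script. Its argument "commands" is text: rows parted by semicolons, each of 7 numbers parted by spaces: the opening, from 0 (shut) to 1 (fully open), then the shift along the tool's x, y, z in cm, then the turn, a rotation vector about the tool's x, y, z in rad. In form: hand x y z rx ry rz; .... A call has 1 to 20 rows; each row is the pose to reach, as a shift and turn from the pose commanded when the call began, along the tool's axes at that moment; what a row does not reach only later rows make up. A row lasts 1/12 s, in which the tool goes at most 41.7 mm and 7.16 degrees, less where a joint would pass 70% of its speed; a pose out of reach is approached as far as the arm can. A call with a gripper value outside its range is refused whole. The fingers move at their own pace and stop on an object; "newtons" is the grip in N (left out, the last holds). Time passes only in rows, so rows that repeat a pose let the fingers close. It gives the time, the measured TCP pose, the force, the opening and the grip force at its end, in the units of the state.
- sense(): the state, without advancing time (a new reading comes with each control period).
- capture(name): name is "scene" or "top" or "wrist"; returns the picture (384x512x3 uint8, red, green, blue); there is no depth.
- camera_model(name): a dict with "mtx" (3x3 intrinsics, pixels), "k1" (the pictures are not rectified: a ray, as slopes to the right and down, at radius r is drawn at 1 + k1 r^2 times it, then the intrinsics apply), "eye" and "rotation" of the camera in the world. Camera axes: x right, y down, z forward; pixel columns grow to the right and rows downward; lengths in mm; the calibration is good to about 2 mm. A picture is of the moment at which its call begins: read the wrist's pose just before it. camera_model takes no time and is no camera call; for the wrist camera it gives the pose at the moment of the call.
- finish_job(): hands the job in; it is judged then, once.
Trained networks look in the newest picture that a camera, given by its name, has taken for a name from the list of things; names that differ only in an ending like _2 or _b are one class to them, and where a whole thing is asked for, a point or a joint stands for the part that bears it (a point fixed in the world has none). Each returns a list of dicts, best first, with "score" (0 to 1); they miss things now and then, are a little off and sometimes report something else, mostly with a low value. They report only what shows in the picture. A call takes as long as a camera call. They do not tell look-alikes from the thing itself.
- search_frame(camera, label): "rect" ([centre column, centre row, width, height] in pixels, round what is visible of it).
- trace(camera, label): "mask" (384x512 bool, what is visible of it) and "rect" ([centre column, centre row, width, height] in pixels, round what is visible of it).
- spot_point(camera, label): "xy" ([column, row] in pixels: a listed point, or the origin of a listed thing).
The state is a dict: "time_s": time; "joints": joint angles; "dq": joint speeds; "tau": joint torques, N m; "eef_pos": TCP position; "ee_rot": TCP orientation; "force": force on the tool from outside, world axes, zero at the start; "wrist_torque": the same for the moment, N m; "grip_width": opening from 0.0 (shut) to 1.0 (fully open); "grip_force": force on a finger pad.
Only numpy, scipy, OpenCV 4.12 (cv2) and the standard library are available. Lean on these libraries where they do the work, as an engineer would, in place of code of your own. Each camera call takes 0.05 s, during which the arm holds its last target. There are 200 camera calls.

## Task

Pick up the aluminium lamp carrier block from the bench, thread its square bore onto the free end of the stand's steel bar and slide it along until the bar's sprung ball clicks into the groove inside the block. Feel for the click and stop there; push gently all the way: never force or ram the block against the bar. Then let go and leave the block clicked in place; leave the jar, the eyepiece and the metal disc where they are.

Things in the scene. Friction and masses are not known exactly. Their poses are not given: they have to be found in the camera images.
- block_centre (a point): Lamp carrier block, plain aluminium: 100 mm long (own x), 32 wide (y), 36 high (z), 0.17-0.29 kg; black round boss (22 mm across, 6 high) on top. Point: mid-length, mid-width, 18 mm above the underside. Starts on the bench, boss up; thread it boss up, either end first (they are alike). Grip its 32 mm wide sides from above.
- block_bore (a point): Middle of the block's 16 mm square through bore, which runs along the block's x, 16 mm above its underside. In the bore's roof, exactly here, is a groove for the ball; elsewhere the flat roof keeps the ball pressed down.
- bar_tip (a point): Centre of the free end face of the stand's level square steel bar: 14.4 mm square (0.8 mm clearance all round in the bore), end tapering from 8 to 14.4 mm square over the first 10 mm. x points along the bar from this tip to the pillar, y sideways, z up. The axis is 110 mm above the bench.
- stand: Fixed cream stand holding the 180 mm bar. Origin on the bench under the bar's tip, axes as bar_tip; pillar 45 x 50 mm, 165 mm high, at x 180 to 225 mm, with a black knob at its y side; base plate 150 x 120 x 20 mm at x 105 to 255 mm. Bar and block must never press on each other with more than 25 N.
- bar_root (a point): Bar axis at the pillar, 180 mm from the tip. An 8 mm sprung ball stands 3 mm proud of the bar's top, 28 to 76 mm from the tip: place differs each time, must be felt (or seen). Push 4-9 N as the mouth mounts it (bore centre 52 mm short of the ball), then 0-4 N drag, a little rise, and a 1-3 N pull forward: the click (centre over ball, play 2 mm each way). 4-9 N more overruns it.
- jar: Small glass jar with black lid, 44 mm across, 50 mm high, on the bench; bystander. Origin at the centre of its underside.
- eyepiece: Black microscope eyepiece standing on the bench, 38 mm across, 50 mm high; bystander. Origin at the centre of its underside.
- stage_disc: Dark steel disc, 72 mm across, 12 mm high, lying on the bench; bystander. Origin at the centre of its underside.
Not all that is in view belongs to the job. Several things look just like the part that bears block_centre: the one meant starts farthest from the robot's base.

How it is judged (in metres and radians):
On the way, in this order (a step that is already met when the one before it is completed fails the run):
1. the block is picked up off the bench (height (world z) of block_centre above 0.05 m), for 0.1 s.
2. the block is threaded onto the bar's end (x of block_centre in the frame of bar_tip between -0.042 and 0.08 m and y of block_centre in the frame of bar_tip between -0.004 and 0.004 m and z of block_centre in the frame of bar_tip between -0.002 and 0.006 m and angle between the x axis of block_centre and the x axis of bar_tip, either way round below 0.12 rad), for 0.1 s.
At the end, for the whole second after the job is handed in: The block is on the bar, boss up, released and at rest, bore along the bar (centre 25.1 to 78.9 mm from the tip, within 4 mm and 0.12 rad), with the ball clicked up into its groove, so that block and bar press on each other with under 5 N (8 N or more if the ball is still pressed down) (x of block_centre in the frame of bar_tip between 0.0251 and 0.0789 m and y of block_centre in the frame of bar_tip between -0.004 and 0.004 m and z of block_centre in the frame of bar_tip between -0.002 and 0.006 m and angle between the x axis of block_centre and the x axis of bar_tip, either way round below 0.12 rad and angle between block_centre's own z axis and vertical below 0.12 rad and contact force between block and stand below 5 N and linear speed of block below 0.01 m/s); the robot touches nothing.
It fails at once if the block is forced: bar and block press on one another with more than 25 N (contact force between block and stand above 25 N).
It fails at once if the jar is knocked or shifted by more than 25 mm (distance of jar from where it was at the start of the episode above 0.025 m).
It fails at once if the eyepiece is knocked or shifted by more than 25 mm (distance of eyepiece from where it was at the start of the episode above 0.025 m).
It fails at once if the stage disc is knocked or shifted by more than 25 mm (distance of stage_disc from where it was at the start of the episode above 0.025 m).
It also fails if it takes over 72 s, if anything falls off the work surface, if the arm or the gripper's body presses on something with over 40 N, if the wrist force passes 120 N, or if a joint passes its speed limit or range.

## Working session

There is one attempt and no reset: what is moved stays moved. The work goes in short steps, Python scripts to look and compute and a tool call to move; the robot and the scene stay as the last step left them, time stands still between calls to the robot, and variables do not carry over. Pictures are saved under pics/ and viewed, at most 10 in all, crops included, and the job is handed in when it is done.

Besides the shell and the picture viewer there is one more tool, called after "Call:" by a JSON object that holds its "api" and its "payload". step_arm: Moves the arm, as the interface text tells. Its arguments: {"type":"object","properties":{"commands":{"type":"string"},"newtons":{"type":"number"}},"required":["commands"]}

```bash
mkdir -p pics; ls
cat > h.py <<'E'
from rig import *
import numpy as np, cv2
from scipy.spatial.transform import Rotation as R
def ray(cam,uv,m=None):
    m=m or camera_model(cam); K=np.array(m["mtx"]); k=m["k1"]
    d=np.array([(uv[0]-K[0,2])/K[0,0],(uv[1]-K[1,2])/K[1,1]]); s=d.copy()
    for _ in range(20): s=d/(1+k*(s@s))
    return np.array(m["eye"]), np.array(m["rotation"])@np.array([s[0],s[1],1])
def at_z(cam,uv,z,m=None):
    e,d=ray(cam,uv,m); return e+d*(z-e[2])/d[2]
def proj(cam,P,m=None):
    m=m or camera_model(cam); K=np.array(m["mtx"]); c=np.array(m["rotation"]).T@(np.array(P,float)-np.array(m["eye"]))
    s=c[:2]/c[2]; s=s*(1+m["k1"]*(s@s)); return K[:2,:2]@s+K[:2,2]
def tri(obs):
    A=np.zeros((3,3));b=np.zeros(3)
    for c,uv in obs:
        e,d=ray(c,uv); d=d/np.linalg.norm(d); M=np.eye(3)-np.outer(d,d); A+=M;b+=M@e
    return np.linalg.solve(A,b)
def save(im,n): cv2.imwrite("pics/"+n+".png",im[:,:,::-1])
E
python3 - <<'E'
from h import *
ims=[]
for c in ["scene","top"]:
    im=capture(c); save(im,c+"0"); ims.append(im)
    m=camera_model(c); print(c,np.round(m["eye"]),np.round(m["rotation"],2).tolist(),m["mtx"][0][0],m["k1"])
    for l in ["block_centre","bar_tip","bar_root","stand","jar","eyepiece","stage_disc"]:
        r=spot_point(c,l); print(l,[(np.round(x["xy"]).tolist(),round(x["score"],2)) for x in r])
        if l=="block_centre": print([np.round(at_z(c,x["xy"],18)).tolist() for x in r])
    print([ (np.round(x["rect"]).tolist(),round(x["score"],2)) for x in search_frame(c,"block_centre")])
save(cv2.resize(np.vstack(ims),(800,1200))[:600],"a"); save(cv2.resize(ims[1],(800,600)),"b")
print(sense())
E
```

```text
pics
scene [1049.  588.  896.] [-0.12, 0.3, 0.88, -0.35] 478.75259993009803 -0.13867133440816218
block_centre [([324.0, 187.0], 0.96), ([280.0, 159.0], 0.85), ([219.0, 205.0], 0.71)]Traceback (most recent call last):
  File "<stdin>", line 8, in <module>
  File "h.py", line 10, in at_z
    e,d=ray(cam,uv,m); return e+d*(z-e[2])/d[2]
        ~~~^^^^^^^^^^
  File "h.py", line 8, in ray
    return np.array(m["eye"]), np.array(m["rotation"])@np.array([s[0],s[1],1])
                               ~~~~~~~~~~~~~~~~~~~~~~~^~~~~~~~~~~~~~~~~~~~~~~~
ValueError: matmul: Input operand 1 has a mismatch in its core dimension 0, with gufunc signature (n?,k),(k,m?)->(n?,m?) (size 3 is different from 4)
```

The camera rotation is a quaternion [w, x, y, z], so I'll convert it.

```bash
sed -i 's/np.array(m\["rotation"\])/rotm(m["rotation"])/' h.py
cat >> h.py <<'E'
def rotm(q): return R.from_quat(q,scalar_first=True).as_matrix()
E
python3 - <<'E'
from h import *
ims=[]
for c in ["scene","top"]:
    im=capture(c); ims.append(im)
    for l in ["block_centre","bar_tip","bar_root","stand","jar","eyepiece","stage_disc"]:
        r=spot_point(c,l); z={"block_centre":18,"bar_tip":110,"bar_root":110}.get(l,0)
        print(c,l,[(np.round(x["xy"]).tolist(),round(x["score"],2),np.round(at_z(c,x["xy"],z)).tolist()) for x in r])
save(cv2.resize(ims[0],(800,600)),"a"); save(cv2.resize(ims[1],(800,600)),"b")
m=camera_model("top");print(m["eye"],m["mtx"][0][0]); print(sense())
E
```

```text
scene block_centre [([323.0, 188.0], 0.86, [404.0, -10.0, 18.0]), ([280.0, 160.0], 0.82, [424.0, -164.0, 18.0]), ([221.0, 204.0], 0.62, [643.0, -127.0, 18.0])]
scene bar_tip [([313.0, 215.0], 0.82, [544.0, 102.0, 110.0])]
scene bar_root [([365.0, 272.0], 0.63, [563.0, 278.0, 110.0])]
scene stand []
scene jar []
scene eyepiece []
scene stage_disc [([166.0, 171.0], 0.77, [685.0, -335.0, 0.0]), ([312.0, 213.0], 0.45, [473.0, 26.0, 0.0])]
top block_centre [([285.0, 167.0], 0.9, [651.0, -113.0, 18.0]), ([304.0, 243.0], 0.72, [418.0, -169.0, 18.0]), ([251.0, 245.0], 0.69, [411.0, -9.0, 18.0]), ([211.0, 198.0], 0.61, [554.0, 113.0, 18.0])]
top bar_tip [([214.0, 198.0], 0.88, [542.0, 95.0, 110.0])]
top bar_root [([150.0, 188.0], 0.9, [569.0, 278.0, 110.0])]
top stand [([218.0, 202.0], 0.92, [542.0, 92.0, 0.0])]
top jar [([338.0, 204.0], 0.73, [539.0, -279.0, 0.0])]
top eyepiece [([276.0, 217.0], 0.4, [498.0, -86.0, 0.0])]
top stage_disc [([351.0, 159.0], 0.76, [683.0, -325.0, 0.0])]
[ 409.40226298  -15.95172121 1217.01333797] 397.05217107800024
{'time_s': 0.9, 'joints': array([ 9.86581273e-01,  3.12911119e-01,  1.49769214e+00,  3.49135588e-05,
        1.33102072e+00, -2.23417736e-01]), 'dq': array([-0.00132364,  0.00015555,  0.00054336,  0.00159714,  0.00081949,
        0.00204251]), 'tau': array([-4.51997212e-04, -4.12166119e+01, -2.59887904e+01, -2.27897126e-04,
        6.73291324e-04,  1.60488685e-05]), 'eef_pos': array([185.35157763, 491.19895225, 248.29144702]), 'ee_rot': array([-2.17463573e-05,  1.79425856e-01,  9.83771499e-01, -7.73662851e-06]), 'force': array([-1.33183025,  0.09708926, -0.1807723 ]), 'wrist_torque': array([-0.03798003, -0.00602092,  0.05336286]), 'grip_force': 0.0, 'grip_width': 0.9987763445081166}
```

View pics/a.png

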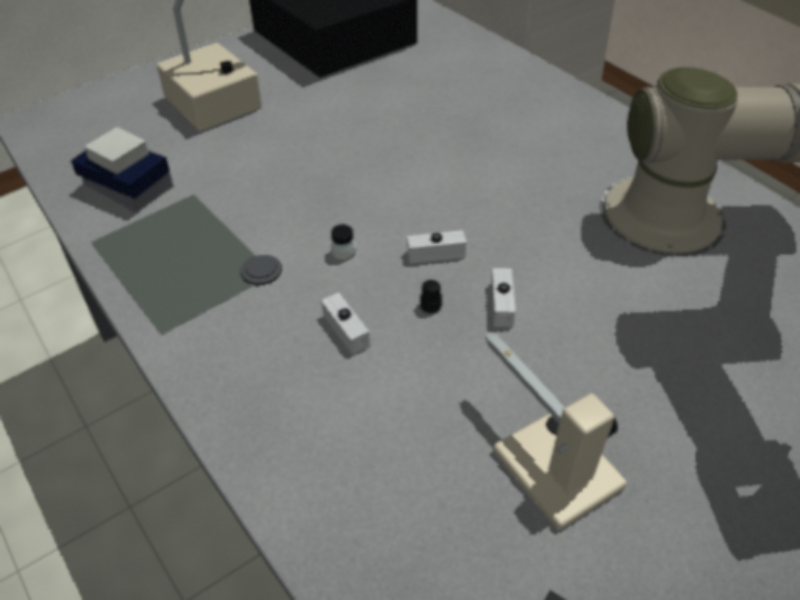

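View pics/b.png

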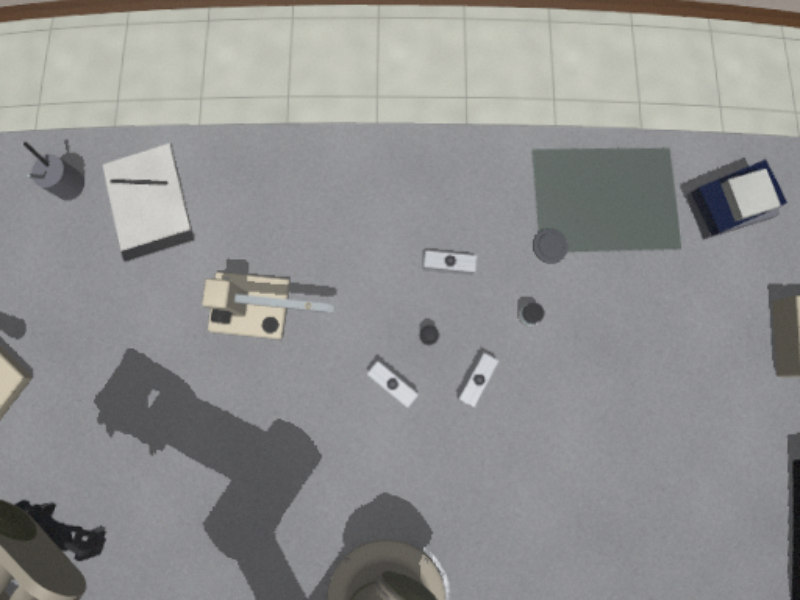

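Three look-alike blocks in b.png (800x600 px): (450,260), (478,380) and (392,383), at radii of about 661, 451 and 411 mm. The farthest one, (450,260), is at about (651,-115). The bar tip is at (333,308), and the ball seems to show at (308,306). I'll confirm the block in a crop and measure it.

```bash
cat >> h.py <<'E'
def move(pos,yaw_y,tilt=None):
    """shift (cm) and turn for tool-down pose with tool y at angle yaw_y(deg, mod 180)"""
    s=sense(); Rc=rotm(s["ee_rot"]); best=None
    for a in (yaw_y,yaw_y+180):
        a=np.radians(a); y=np.array([np.cos(a),np.sin(a),0]); z=np.array([0,0,-1.]); T=np.c_[np.cross(y,z),y,z]
        rv=R.from_matrix(Rc.T@T).as_rotvec()
        if best is None or np.linalg.norm(rv)<np.linalg.norm(best): best=rv
    print("shift cm",np.round(Rc.T@(np.array(pos)-s["eef_pos"])/10,3),"rv",np.round(best,4))
def axis_from_mask(c,mask,z,m=None):
    pts=cv2.findContours(mask.astype(np.uint8),cv2.RETR_EXTERNAL,cv2.CHAIN_APPROX_NONE)[0]
    p=max(pts,key=cv2.contourArea)[:,0,:]
    w=np.array([at_z(c,q,z,m)[:2] for q in p.astype(float)],np.float32); r=cv2.minAreaRect(w)
    b=cv2.boxPoints(r); e=[b[1]-b[0],b[2]-b[1]]; l=max(e,key=np.linalg.norm)
    return np.array(r[0]),sorted(r[1]),np.degrees(np.arctan2(l[1],l[0]))%180
E
python3 - <<'E'
from h import *
im=capture("top"); im2=capture("scene")
for t in trace("top","block_centre"):
    print(t["score"],np.round(t["rect"]),axis_from_mask("top",t["mask"],36))
a=cv2.resize(im[137:197,238:338],None,fx=4,fy=4,interpolation=2); b=cv2.resize(im[170:230,120:220],None,fx=4,fy=4,interpolation=2)
c=cv2.resize(im2[175:235,180:280],None,fx=4,fy=4,interpolation=2); d=cv2.resize(im2[200:260,300:400],None,fx=4,fy=4,interpolation=2)
save(np.vstack([np.hstack([a,b]),np.hstack([c,d])]),"crop")
move([600,-115,230],-5)
E
```

```text
0.88 [303. 245.  25.  36.] (array([ 420.3196106 , -171.71583557]), [36.674468994140625, 100.53253936767578], np.float32(150.89355))
0.6 [288. 166.  35.  20.] (array([ 646.04602051, -120.35144043]), [42.362972259521484, 97.3880386352539], np.float32(83.87709))
0.54 [251. 245.  29.  25.] (array([410.45727539, -10.74509048]), [31.76841926574707, 97.89445495605469], np.float32(50.54996))
shift cm [-60.197 -42.077   1.828] rv [-0.     -0.      1.2972]
```

View pics/crop.png

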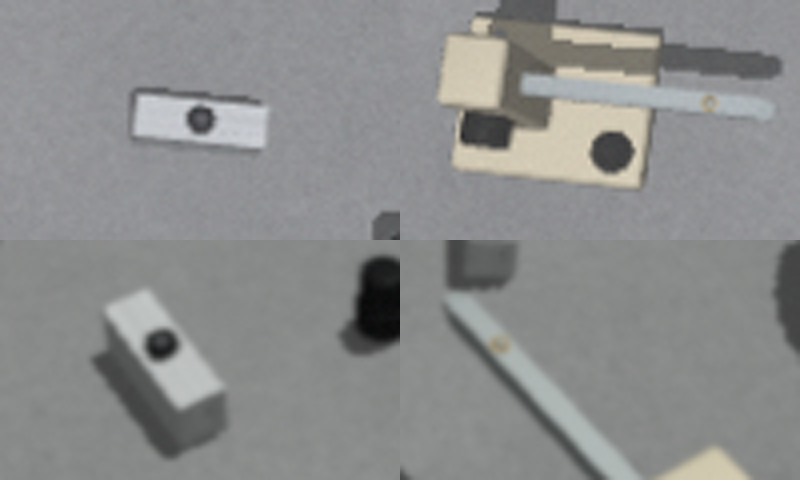

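Crop: the block's aluminium top with its boss is centred at crop (200,118), i.e. top px (288,167); it is the farthest of the three and a plain block. The ball shows on the bar at crop (709,102), i.e. top px (197,195.5), roughly 46 mm from the tip. Moving to hover for a wrist view.

Call:
{"api": "step_arm", "payload": {"commands": "1 -60.2 -42.1 1.8 0 0 1.297;1 -60.2 -42.1 1.8 0 0 1.297;1 -60.2 -42.1 1.8 0 0 1.297;1 -60.2 -42.1 1.8 0 0 1.297;1 -60.2 -42.1 1.8 0 0 1.297;1 -60.2 -42.1 1.8 0 0 1.297;1 -60.2 -42.1 1.8 0 0 1.297;1 -60.2 -42.1 1.8 0 0 1.297;1 -60.2 -42.1 1.8 0 0 1.297;1 -60.2 -42.1 1.8 0 0 1.297;1 -60.2 -42.1 1.8 0 0 1.297;1 -60.2 -42.1 1.8 0 0 1.297;1 -60.2 -42.1 1.8 0 0 1.297;1 -60.2 -42.1 1.8 0 0 1.297;1 -60.2 -42.1 1.8 0 0 1.297;1 -60.2 -42.1 1.8 0 0 1.297;1 -60.2 -42.1 1.8 0 0 1.297;1 -60.2 -42.1 1.8 0 0 1.297;1 -60.2 -42.1 1.8 0 0 1.297;1 -60.2 -42.1 1.8 0 0 1.297"}}

```text
time_s: 2.72
eef_pos: [600.1, -116.2, 229.5]
ee_rot: [-0.001, 0.738, 0.675, -0.0]
force: [0.3, 0.9, -0.1]
grip_width: 1.004
grip_force: 0.0
```

Run:
```python
from h import *
m=camera_model("wrist"); s=sense(); im=capture("wrist"); save(im,"w1"); print(np.round(m["eye"]),rotm(m["rotation"]).round(2)[:,2],m["mtx"][0][0])
for t in trace("wrist","block_centre"): print(t["score"],np.round(t["rect"]),axis_from_mask("wrist",t["mask"],36,m))
for t in spot_point("wrist","block_centre"): print(t["score"],t["xy"],at_z("wrist",t["xy"],18,m))
```

```text
[607. -42. 356.] [-0.03 -0.29 -0.96] 276.9134082025258
0.85 [87. 94. 79. 97.] (array([417.37106323, -12.78631973]), [48.212100982666016, 105.61048126220703], np.float32(50.078743))
0.82 [126. 225.  92.  59.] (array([ 425.92510986, -167.4949646 ]), [51.726139068603516, 105.6930160522461], np.float32(151.28926))
0.63 [296. 172.  30.  80.] (array([ 646.40014648, -119.17804718]), [35.5419921875, 101.6658935546875], np.float32(84.4326))
0.96 [127.2, 225.6] [ 420.9407332  -175.47125375   18.        ]
0.62 [295.4, 172.6] [ 647.53980616 -123.11134263   18.        ]
0.57 [86.3, 97.1] [408.62462018 -10.72536993  18.        ]
```

View pics/w1.png

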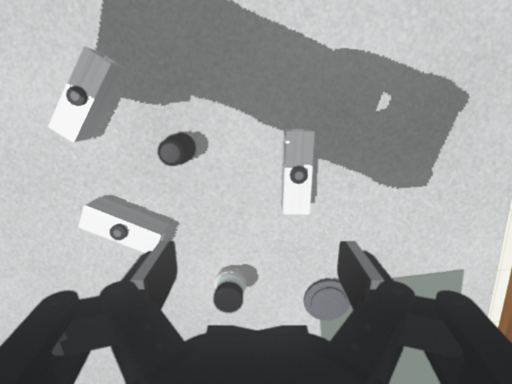

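The wrist picture shows the target block at (298,172), boss at (298,175), and top-face corners at about (287,130), (315,131), (283,213) and (310,214). The other blocks are at (80,95) and (125,225), well clear.

Run:
```python
from h import *
m=camera_model("wrist"); im=cv2.imread("pics/w1.png")
print("boss",at_z("wrist",(298.5,175),42,m))
g=cv2.cvtColor(im,6); 
for v in range(124,222,8): print(v,g[v,276:324:2].tolist())
q=[at_z("wrist",p,36,m)[:2] for p in [(287,130),(315,131),(310,214),(283,213)]]; print(np.round(q,1).tolist(),np.mean(q,0))
move([647,-119,120],-5.5)
```

```text
boss [ 648.03286926 -118.80239077   42.        ]
124 [119, 120, 124, 123, 120, 117, 116, 118, 121, 119, 115, 117, 120, 119, 118, 119, 117, 119, 119, 118, 118, 119, 120, 119]
132 [203, 206, 205, 201, 141, 145, 160, 159, 159, 158, 158, 160, 161, 156, 155, 157, 155, 155, 155, 139, 115, 116, 118, 120]
140 [206, 208, 208, 201, 170, 183, 185, 160, 160, 158, 159, 161, 161, 155, 156, 158, 159, 158, 160, 130, 116, 118, 120, 120]
148 [204, 206, 205, 191, 144, 152, 160, 161, 160, 156, 159, 162, 161, 154, 158, 159, 158, 158, 155, 127, 122, 121, 120, 117]
156 [202, 202, 201, 187, 146, 155, 160, 159, 159, 158, 160, 162, 158, 155, 159, 159, 159, 159, 150, 119, 118, 119, 120, 119]
164 [206, 200, 206, 170, 160, 160, 161, 160, 161, 158, 161, 157, 155, 154, 179, 189, 187, 169, 139, 122, 121, 185, 205, 201]
172 [202, 206, 209, 179, 215, 245, 245, 162, 81, 81, 108, 126, 124, 95, 77, 80, 235, 244, 180, 120, 123, 189, 204, 210]
180 [208, 212, 210, 178, 228, 245, 245, 232, 111, 79, 84, 93, 89, 78, 96, 211, 245, 244, 151, 126, 140, 201, 203, 209]
188 [205, 204, 199, 173, 237, 245, 244, 244, 243, 244, 244, 243, 241, 242, 244, 244, 244, 236, 132, 124, 143, 210, 206, 206]
196 [208, 203, 202, 177, 239, 245, 245, 244, 243, 244, 244, 243, 241, 243, 244, 244, 245, 218, 126, 134, 190, 208, 212, 208]
204 [209, 207, 198, 181, 242, 244, 244, 244, 243, 244, 244, 242, 242, 243, 244, 244, 244, 224, 208, 210, 211, 208, 207, 209]
212 [210, 204, 208, 212, 243, 245, 245, 244, 243, 245, 244, 242, 243, 244, 245, 245, 244, 217, 208, 208, 206, 206, 208, 205]
220 [210, 209, 207, 211, 216, 215, 210, 205, 207, 213, 213, 207, 208, 206, 209, 205, 203, 209, 209, 206, 204, 203, 207, 212]
[[638.1, -66.8], [669.8, -70.6], [661.0, -171.2], [627.6, -167.0]] [ 649.12777393 -118.87555417]
shift cm [-0.069  4.757 11.056] rv [ 0.     -0.0001  0.01  ]
```

Call:
{"api": "step_arm", "payload": {"commands": "1 -0.1 4.8 6 0 0 0.01;1 -0.1 4.8 6 0 0 0.01;1 -0.1 4.8 10 0 0 0.01;1 -0.1 4.8 14 0 0 0.01;1 -0.1 4.8 17 0 0 0.01;1 -0.1 4.8 19 0 0 0.01;1 -0.1 4.8 20 0 0 0.01;1 -0.1 4.8 20.8 0 0 0.01;1 -0.1 4.8 20.8 0 0 0.01;1 -0.1 4.8 20.8 0 0 0.01;0 -0.1 4.8 20.8 0 0 0.01;0 -0.1 4.8 20.8 0 0 0.01;0 -0.1 4.8 20.8 0 0 0.01;0 -0.1 4.8 20.8 0 0 0.01;0 -0.1 4.8 20.8 0 0 0.01;0 -0.1 4.8 20.8 0 0 0.01;0 -0.1 4.8 20.8 0 0 0.01;0 -0.1 4.8 20.8 0 0 0.01", "newtons": 30}}

```text
time_s: 4.37
eef_pos: [648.1, -120.5, 22.9]
ee_rot: [0.001, 0.741, 0.672, 0.0]
force: [0.5, 0.6, 5.0]
grip_width: 0.366
grip_force: 31.0
```

Run:
```python
from h import *
move([526,-14,120],-8.4)
top=capture("top")
tip=spot_point("top","bar_tip")[0]["xy"]; root=spot_point("top","bar_root")[0]["xy"]
capture("scene"); ts=spot_point("scene","bar_tip"); rs=spot_point("scene","bar_root")
print(tip,root,ts,rs)
print("tip",at_z("top",tip,110),tri([("top",tip),("scene",ts[0]["xy"])]))
print("ball",at_z("top",(197.25,195.5),120),"end",at_z("top",(213.7,197.4),112),"root",at_z("top",(150.25,190.75),117))
```

```text
shift cm [  9.416 -13.169  -9.732] rv [0.0011 0.0003 0.0496]
[211.9, 198.5] [149.9, 187.2] [{'xy': [313.9, 214.9], 'score': 0.92}] [{'xy': [364.6, 269.0], 'score': 0.75}]
tip [541.49109802  99.43522681 110.        ] [541.52143372  99.88364585 107.91141867]
ball [548.53084837 139.54752795 120.        ] end [544.38489991  94.21883565 112.        ] root [561.77677265 273.71295839 117.        ]
```

Call:
{"api": "step_arm", "payload": {"commands": "0 0 0 -4 0 0 0;0 0 0 -7 0 0 0;0 0 0 -10 0 0 0;0 0 0 -10 0 0 0;0 0 0 -10 0 0 0", "newtons": 40}}

```text
time_s: 5.08
eef_pos: [647.8, -120.4, 122.9]
ee_rot: [0.001, 0.741, 0.672, 0.0]
force: [-0.1, 0.3, -3.5]
grip_width: 0.371
grip_force: 41.7
```

Call:
{"api": "step_arm", "payload": {"commands": "0 8.9 -12.7 0 0 0 0;0 8.9 -12.7 0 0 0 0;0 8.9 -12.7 0 0 0 0;0 8.9 -12.7 0 0 0 0;0 8.9 -12.7 0 0 0 0;0 8.9 -12.7 0 0 0 0;0 8.9 -12.7 0 0 0 0"}}

```text
time_s: 5.67
eef_pos: [529.8, -19.7, 121.2]
ee_rot: [-0.001, 0.741, 0.672, -0.0]
force: [-0.4, -0.6, -2.3]
grip_width: 0.367
grip_force: 41.8
```

Run:
```python
from h import *
m=camera_model("wrist"); s=sense(); print(s["eef_pos"],s["ee_rot"],s["force"]); im=capture("wrist"); save(im,"w2"); save(cv2.resize(im[0:300,150:450],(600,600),interpolation=2),"w2c")
print(m["eye"])
for l,z in [("block_centre",114),("block_bore",112),("bar_tip",110),("bar_root",110)]:
  for t in spot_point("wrist",l): print(l,t["score"],t["xy"],at_z("wrist",t["xy"],z,m))
```

```text
[529.83318756 -19.70831276 121.24513367] [-6.24309896e-04  7.40583316e-01  6.71964076e-01 -4.93458883e-04] [-0.35914097 -0.63054393 -2.25548378]
[537.36174682  54.17003367 247.31762034]
block_centre 0.93 [119.8, 200.0] [462.90361892  16.47124688 114.        ]
block_centre 0.75 [166.9, 345.6] [468.4411393  -79.12528148 114.        ]
block_centre 0.69 [255.4, 258.0] [528.7759749  -23.26792051 114.        ]
block_bore 0.69 [171.2, 342.9] [470.53909748 -79.20781114 112.        ]
block_bore 0.67 [123.6, 201.1] [463.64220321  15.1218671  112.        ]
block_bore 0.65 [258.4, 252.6] [530.61344595 -21.25594207 112.        ]
bar_tip 0.84 [262.6, 5.2] [543.78515788  97.05954287 110.        ]
```

View pics/w2c.png

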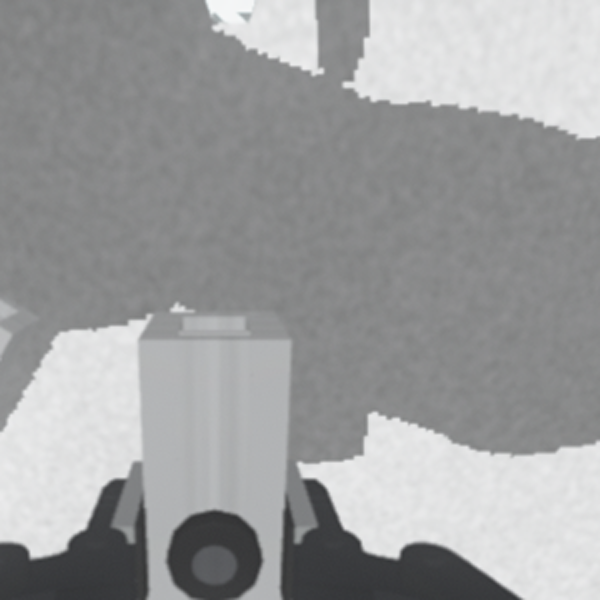

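Crop: block gripped level with its boss at (213,555). The bore mouth is at crop (213,324), i.e. px (256.5,162), and the bar tip just shows at crop (231,8), i.e. px (265.5,4). I'll raise and go forward to see more of the bar.

Call:
{"api": "step_arm", "payload": {"commands": "0 0 0 -4 0 0 0;0 0 0 -7 0 0 0;0 3 0 -7 0 0 0;0 4 0 -7 0 0 0;0 4 0 -7 0 0 0;0 4 0 -7 0 0 0"}}

```text
time_s: 6.42
eef_pos: [533.6, 20.4, 191.6]
ee_rot: [-0.0, 0.74, 0.672, -0.001]
force: [-0.1, -0.4, -1.9]
grip_width: 0.368
grip_force: 41.9
```

Run:
```python
from h import *
m=camera_model("wrist"); s=sense(); print(s["eef_pos"],s["ee_rot"],s["force"]); im=capture("wrist"); save(im,"w3"); save(cv2.resize(im[0:300,150:450],(600,600),interpolation=2),"w3c")
print(m["eye"])
for l,z in [("bar_tip",110),("bar_root",110)]:
  for t in spot_point("wrist",l): print(l,t["score"],t["xy"],at_z("wrist",t["xy"],z,m))
```

```text
[533.59258898  20.37044943 191.55988348] [-4.29496354e-04  7.40230432e-01  6.72352912e-01 -5.33349948e-04] [-0.11282507 -0.36555864 -1.92388285]
[541.013022    94.29898693 317.59886033]
bar_tip 0.61 [261.1, 104.1] [543.9566418   96.83216602 110.        ]
```

View pics/w3c.png

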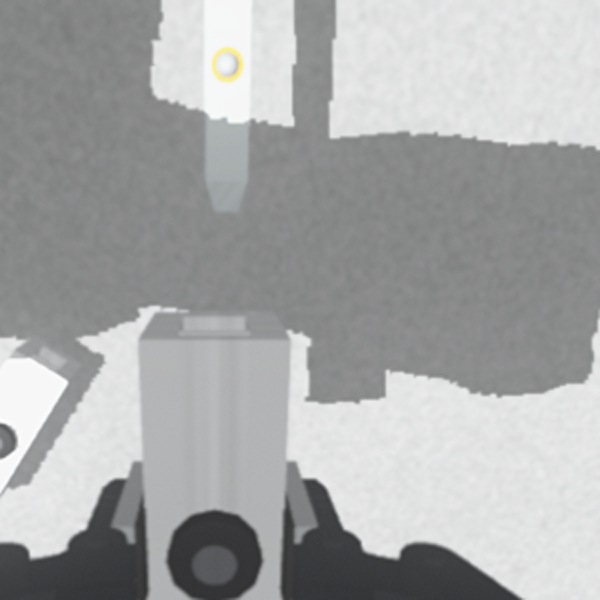

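The crop shows the bar edges at crop columns 204–252 (row 0) and 206–248 (row 180), the taper end at (227,211), and the ball at (228,64). Now I'll get exact lines.

Run:
```python
from h import *
m=camera_model("wrist"); im=cv2.imread("pics/w3.png").astype(float)
sat=(im.max(2)-im.min(2)); g=im.mean(2)
for v in (5,20,45,55,65,75,85): print(v,g[v,248:280].round().astype(int).tolist())
for v in (172,190,215,240): print(v,g[v,214:226].round().astype(int).tolist(),g[v,288:300].round().astype(int).tolist())
print("ball base",at_z("wrist",(264,32.5),118.5,m))
for z,lab in ((117.2,"top"),):
  for p in [(252,5),(276,5),(253,85),(274,85)]: print(p,at_z("wrist",p,z,m).round(1))
print("tip face",at_z("wrist",(263.5,105),114,m))
```

```text
5 [227, 225, 223, 228, 241, 246, 247, 247, 247, 246, 247, 247, 247, 247, 247, 247, 247, 247, 246, 246, 246, 246, 246, 246, 246, 247, 246, 238, 224, 219, 220, 220]
20 [232, 230, 227, 230, 242, 246, 247, 247, 247, 247, 247, 247, 247, 247, 247, 247, 247, 246, 246, 246, 246, 246, 246, 246, 246, 247, 246, 237, 229, 230, 231, 231]
45 [227, 227, 228, 233, 243, 246, 247, 247, 247, 247, 247, 247, 247, 247, 247, 247, 247, 247, 247, 247, 247, 246, 246, 246, 247, 246, 243, 233, 228, 230, 231, 231]
55 [149, 165, 178, 192, 226, 245, 247, 247, 247, 247, 246, 246, 246, 247, 246, 246, 246, 246, 246, 246, 246, 246, 246, 246, 246, 246, 240, 230, 226, 228, 228, 228]
65 [139, 141, 142, 144, 155, 169, 177, 177, 177, 177, 178, 177, 177, 178, 177, 177, 178, 178, 177, 178, 177, 178, 176, 177, 177, 172, 157, 144, 140, 140, 142, 141]
75 [142, 140, 139, 142, 154, 168, 173, 174, 174, 174, 173, 174, 174, 174, 174, 175, 174, 174, 175, 174, 174, 174, 173, 175, 174, 170, 154, 143, 143, 141, 140, 139]
85 [139, 137, 138, 142, 155, 167, 171, 173, 172, 173, 172, 171, 172, 172, 172, 172, 172, 172, 172, 171, 172, 172, 172, 172, 170, 163, 149, 140, 139, 140, 140, 140]
172 [226, 224, 224, 224, 217, 196, 183, 181, 182, 181, 182, 181] [180, 180, 181, 180, 180, 180, 183, 200, 218, 222, 224, 225]
190 [227, 226, 226, 226, 223, 208, 188, 181, 180, 181, 181, 180] [180, 179, 178, 179, 178, 181, 195, 219, 227, 229, 229, 230]
215 [223, 223, 226, 228, 230, 226, 212, 190, 181, 181, 181, 181] [179, 180, 180, 179, 180, 195, 218, 225, 226, 228, 229, 229]
240 [128, 131, 131, 130, 130, 129, 135, 155, 174, 180, 180, 179] [179, 179, 179, 178, 168, 144, 131, 129, 129, 130, 129, 129]
ball base [550.07272204 139.97998387 118.5       ]
(252, 5) [544.  156.8 117.2]
(276, 5) [559.2 155.4 117.2]
(253, 85) [539.8 108.9 117.2]
(274, 85) [554.  107.5 117.2]
tip face [545.74331746  95.21854839 114.        ]
```

Run:
```python
from h import *
m=camera_model("wrist")
def line(rows,z):
    P=np.array([(at_z("wrist",(l,v),z,m)+at_z("wrist",(r,v),z,m))/2 for v,l,r in rows]); w=[np.linalg.norm(at_z("wrist",(l,v),z,m)-at_z("wrist",(r,v),z,m)) for v,l,r in rows]
    a=np.polyfit(P[:,1],P[:,0],1); print(z,"width",np.round(w,1),"yaw",np.degrees(np.arctan2(1,a[0])),"x at y=95:",np.polyval(a,95),"resid",np.round(P[:,0]-np.polyval(a,P[:,1]),2)); return a
b=line([(5,251.7,275.4),(20,251.8,275.3),(45,252,275),(65,252.4,274.2),(75,252.3,274),(85,252.3,273.7)],117.2)
k=line([(172,219.0,295.1),(190,219.4,294.4),(215,220.8,293.5),(240,221.3,292.8)],204.7)
s=sense(); y=rotm(s["ee_rot"])[:,1]; print("tool y",y, np.degrees(np.arctan2(y[1],y[0])), s["eef_pos"])
# boss
print("boss",at_z("wrist",(256.8,278),210.7,m))
```

```text
117.2 width [15.1 15.1 15.1 14.6 14.6 14.5] yaw 84.31982196161776 x at y=95: 545.2725788880878 resid [-0.06  0.01  0.08  0.04 -0.01 -0.07]
204.7 width [31.8 31.9 31.8 32.3] yaw 84.47896443317073 x at y=95: 541.17736006697 resid [ 0.02 -0.05  0.04 -0.01]
tool y [ 0.99522572 -0.09759307 -0.00116362] -5.600589536613704 [533.65428376  19.61246068 191.69423522]
boss [533.90137207  21.13428997 210.7       ]
```

Call:
{"api": "step_arm", "payload": {"commands": "0 0 0.4 3 0 0 0;0 0 0.4 5 0 0 0;0 0 0.4 6.5 0 0 0;0 0 0.4 7.2 0 0 0;0 0 0.4 7.45 0 0 0;0 0 0.4 7.45 0 0 0;0 0 0.4 7.45 0 0 0;0 0 0.4 7.45 0 0 0"}}

```text
time_s: 7.23
eef_pos: [538.3, 19.7, 118.8]
ee_rot: [0.001, 0.741, 0.672, 0.001]
force: [0.2, -0.5, -2.9]
grip_width: 0.369
grip_force: 41.8
```

Run:
```python
from h import *
m=camera_model("wrist"); s=sense(); print(s["eef_pos"],s["ee_rot"],s["force"],s["wrist_torque"]); im=capture("wrist"); save(im,"w4"); save(cv2.resize(im[0:200,150:350],(600,600),interpolation=2),"w4c")
g=im.astype(float).mean(2)
for v in (5,20,40,60,80): print(v,g[v,240:285].round().astype(int).tolist())
for v in (172,190,215,240): print(v,g[v,214:226].round().astype(int).tolist(),g[v,288:300].round().astype(int).tolist())
```

```text
[538.28238153  19.74389561 118.8008633 ] [7.43805022e-04 7.40571409e-01 6.71977032e-01 5.50512912e-04] [ 0.22921423 -0.52054    -2.89199753] [-0.00540654  0.00275427 -0.02989189]
5 [247, 246, 246, 246, 246, 246, 246, 246, 246, 246, 246, 246, 246, 246, 246, 246, 246, 246, 246, 246, 246, 246, 246, 246, 246, 246, 246, 246, 246, 246, 246, 246, 246, 240, 230, 228, 228, 227, 227, 228, 228, 228, 226, 225, 225]
20 [247, 246, 246, 246, 246, 246, 246, 246, 246, 246, 246, 246, 246, 246, 246, 246, 246, 246, 246, 246, 246, 246, 246, 246, 246, 246, 246, 246, 246, 246, 246, 246, 246, 236, 225, 224, 225, 227, 228, 228, 227, 225, 225, 226, 226]
40 [179, 176, 176, 176, 176, 176, 201, 240, 247, 247, 247, 247, 247, 247, 247, 247, 247, 247, 247, 246, 246, 246, 246, 246, 246, 246, 246, 246, 246, 246, 246, 246, 244, 235, 228, 228, 229, 230, 229, 228, 227, 227, 227, 228, 229]
60 [175, 175, 174, 175, 175, 174, 175, 175, 174, 175, 176, 175, 176, 175, 175, 176, 176, 176, 175, 176, 175, 175, 176, 175, 175, 175, 175, 175, 176, 176, 176, 172, 158, 146, 145, 144, 142, 138, 138, 137, 137, 137, 139, 139, 139]
80 [168, 167, 167, 165, 165, 164, 163, 163, 163, 163, 164, 164, 166, 165, 167, 168, 167, 167, 167, 165, 165, 165, 165, 166, 166, 167, 168, 169, 168, 168, 166, 158, 145, 141, 140, 141, 141, 140, 140, 136, 136, 136, 137, 139, 140]
172 [136, 136, 137, 140, 155, 171, 179, 180, 180, 180, 180, 181] [180, 179, 179, 179, 180, 180, 177, 165, 147, 135, 132, 132]
190 [226, 226, 226, 226, 224, 209, 186, 179, 178, 179, 179, 178] [178, 178, 178, 178, 178, 177, 169, 151, 140, 138, 138, 137]
215 [225, 226, 227, 228, 229, 226, 213, 189, 180, 180, 179, 180] [178, 179, 178, 178, 177, 170, 152, 142, 138, 139, 138, 138]
240 [126, 130, 129, 129, 129, 128, 134, 153, 172, 179, 179, 180] [178, 177, 178, 177, 167, 143, 129, 127, 127, 127, 127, 127]
```

View pics/w4c.png

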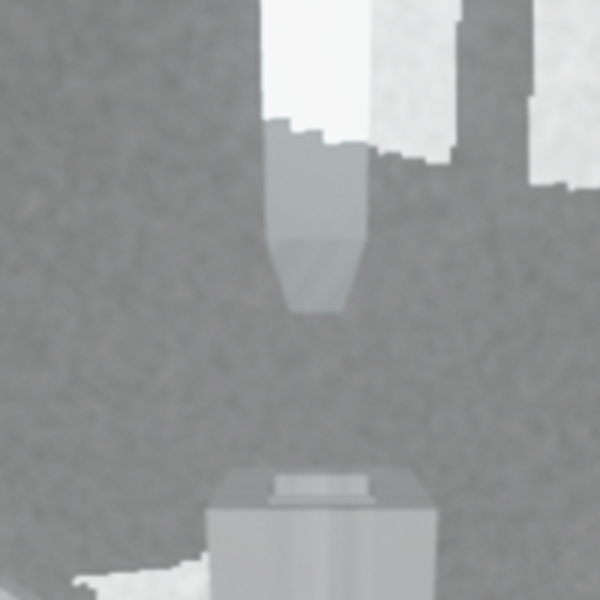

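Run:
```python
from h import *
m=camera_model("wrist"); im=cv2.imread("pics/w4.png").astype(float).mean(2)
for v in (2,15,60,70,78): print(v,im[v,230:246].round().astype(int).tolist(),im[v,266:280].round().astype(int).tolist())
def c(v,l,r,z): return (at_z("wrist",(l,v),z,m)+at_z("wrist",(r,v),z,m))/2
T=rotm(sense()["ee_rot"]); p=sense()["eef_pos"]
for v,l,r,z in [(2,237,273.4,117.2),(60,238.4,272.2,117.2),(77,239,272,117.2),(103,246.7,264.7,114),(172,218.4,295.6,130),(190,219.4,295,130),(215,220.8,293.6,130),(240,221.4,292.8,130)]:
    P=c(v,l,r,z); print(v,(T.T@(P-p)).round(2), np.linalg.norm(at_z("wrist",(l,v),z,m)-at_z("wrist",(r,v),z,m)).round(1))
```

```text
2 [139, 140, 140, 140, 139, 141, 165, 230, 248, 247, 246, 246, 246, 246, 246, 246] [246, 246, 246, 246, 246, 246, 246, 240, 232, 230, 231, 232, 231, 232]
15 [141, 142, 143, 144, 144, 143, 165, 229, 248, 247, 247, 246, 246, 246, 246, 246] [246, 246, 246, 246, 246, 246, 246, 236, 227, 227, 228, 228, 227, 227]
60 [139, 140, 139, 140, 140, 142, 141, 144, 159, 173, 175, 175, 174, 175, 175, 174] [175, 175, 176, 176, 176, 172, 158, 146, 145, 144, 142, 138, 138, 137]
70 [136, 135, 135, 137, 136, 138, 136, 141, 158, 171, 173, 173, 172, 174, 173, 173] [174, 174, 173, 174, 174, 171, 156, 142, 138, 137, 138, 139, 139, 139]
78 [135, 133, 133, 133, 135, 137, 139, 142, 154, 167, 171, 172, 172, 171, 172, 171] [172, 173, 174, 172, 172, 168, 151, 142, 140, 140, 139, 140, 140, 140]
2 [115.64  -0.58   1.47] 14.7
60 [93.93 -0.57  1.47] 14.3
77 [87.18 -0.49  1.47] 14.2
103 [76.53 -0.43  4.68] 8.1
172 [ 48.33   0.16 -11.32] 32.7
190 [ 40.37   0.25 -11.32] 32.7
215 [ 28.78   0.25 -11.31] 32.4
240 [ 16.5    0.21 -11.31] 32.7
```

Call:
{"api": "step_arm", "payload": {"commands": "0 0 -0.07 0.16 0 0 0;0 1 -0.07 0.16 0 0 0;0 2 -0.07 0.16 0 0 0;0 2.4 -0.07 0.16 0 0 0;0 2.6 -0.07 0.16 0 0 0;0 2.8 -0.07 0.16 0 0 0;0 3 -0.07 0.16 0 0 0;0 3 -0.07 0.16 0 0 0;0 3 -0.07 0.16 0 0 0"}}

```text
time_s: 8.03
eef_pos: [540.0, 49.8, 116.2]
ee_rot: [-0.0, 0.741, 0.672, -0.0]
force: [0.4, -0.5, -2.4]
grip_width: 0.371
grip_force: 41.8
```

```bash
cat > st.py <<'E'
from h import *
s=sense(); T=rotm(s["ee_rot"]); tip=np.array([545.7,95.9,0]); d=np.array([np.cos(np.radians(84.35)),np.sin(np.radians(84.35)),0])
v=(s["eef_pos"]-tip); print("t",s["time_s"],"along",(v@d).round(1),"side",(v@[d[1],-d[0],0]).round(1),"z",s["eef_pos"][2].round(2),"F",(s["force"]@d).round(2),(s["force"]@[d[1],-d[0],0]).round(2),s["force"][2].round(2),"M",s["wrist_torque"].round(2),"rot",s["ee_rot"].round(4))
E
python3 st.py
python3 - <<'E'
from h import *
im=capture("wrist"); save(cv2.resize(im[60:260,156:356],(600,600),interpolation=2),"w5c")
E
```

```text
t 8.0333 along -46.4 side -1.2 z 116.19 F -0.44 0.43 -2.42 M [-0.03  0.03  0.02] rot [-0.      0.7406  0.672  -0.    ]
```

View pics/w5c.png

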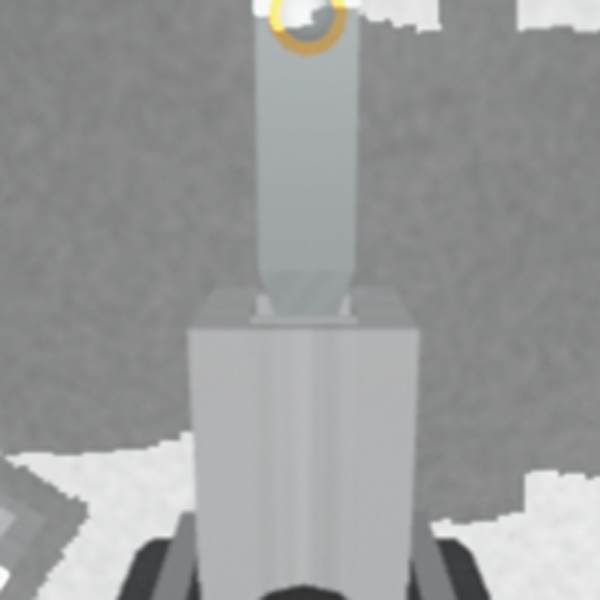

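The tip is just inside the mouth, with the bar centre at crop column 306.5 and the mouth centre at 303.5, so about 0.5 mm off laterally. I'll correct that and advance gently.

Call:
{"api": "step_arm", "payload": {"commands": "0 0 0.04 0 0 0 0;0 0.2 0.04 0 0 0 0;0 0.4 0.04 0 0 0 0;0 0.6 0.04 0 0 0 0;0 0.8 0.04 0 0 0 0;0 0.8 0.04 0 0 0 0"}}

```text
time_s: 8.58
eef_pos: [541.1, 58.2, 116.2]
ee_rot: [-0.0, 0.74, 0.672, 0.0]
force: [-0.2, 0.0, -2.8]
grip_width: 0.369
grip_force: 41.8
```

```bash
python3 st.py
```

```text
t 8.5833 along -38.0 side -0.8 z 116.18 F 0.0 -0.19 -2.75 M [0.01 0.02 0.02] rot [-0.      0.7404  0.6721  0.    ]
```

Call:
{"api": "step_arm", "payload": {"commands": "0 0.2 0 0 0 0 0;0 0.4 0 0 0 0 0;0 0.6 0 0 0 0 0;0 0.8 0 0 0 0 0;0 1 0 0 0 0 0;0 1 0 0 0 0 0"}}

```text
time_s: 9.08
eef_pos: [542.1, 68.1, 116.2]
ee_rot: [-0.0, 0.74, 0.672, 0.0]
force: [0.3, 0.5, -2.3]
grip_width: 0.361
grip_force: 41.8
```

```bash
python3 st.py
```

```text
t 9.0833 along -28.0 side -0.8 z 116.19 F 0.53 0.24 -2.33 M [0.02 0.04 0.03] rot [-0.      0.7404  0.6721  0.    ]
```

Call:
{"api": "step_arm", "payload": {"commands": "0 0.2 0 0 0 0 0;0 0.4 0 0 0 0 0;0 0.6 0 0 0 0 0;0 0.8 0 0 0 0 0;0 1 0 0 0 0 0;0 1.2 0 0 0 0 0;0 1.4 0 0 0 0 0;0 1.4 0 0 0 0 0"}}

```text
time_s: 9.75
eef_pos: [543.5, 82.0, 116.2]
ee_rot: [-0.0, 0.74, 0.672, 0.0]
force: [-0.1, 0.3, -2.6]
grip_width: 0.366
grip_force: 41.8
```

```bash
python3 st.py
```

```text
t 9.75 along -14.0 side -0.8 z 116.2 F 0.3 -0.12 -2.6 M [-0.    0.04  0.02] rot [-0.      0.7404  0.6721  0.    ]
```

Call:
{"api": "step_arm", "payload": {"commands": "0 0.1 0 0 0 0 0;0 0.2 0 0 0 0 0;0 0.2 0 0 0 0 0"}}

```text
time_s: 10.0
eef_pos: [543.7, 83.8, 116.2]
ee_rot: [0.0, 0.741, 0.672, 0.0]
force: [0.5, -0.6, -1.9]
grip_width: 0.366
grip_force: 41.8
```

Call:
{"api": "step_arm", "payload": {"commands": "0 0.1 0 0 0 0 0;0 0.2 0 0 0 0 0;0 0.2 0 0 0 0 0"}}

```text
time_s: 10.25
eef_pos: [543.9, 85.8, 116.2]
ee_rot: [-0.0, 0.741, 0.672, 0.0]
force: [0.9, -0.3, -2.1]
grip_width: 0.371
grip_force: 41.8
```

Call:
{"api": "step_arm", "payload": {"commands": "0 0.1 0 0 0 0 0;0 0.2 0 0 0 0 0;0 0.2 0 0 0 0 0"}}

```text
time_s: 10.5
eef_pos: [544.1, 87.8, 116.2]
ee_rot: [0.0, 0.741, 0.672, 0.0]
force: [-0.6, 0.5, -3.1]
grip_width: 0.365
grip_force: 41.8
```

```bash
python3 st.py
```

```text
t 10.5 along -8.2 side -0.8 z 116.21 F 0.46 -0.67 -3.15 M [-0.05  0.01  0.03] rot [0.     0.7405 0.672  0.    ]
```

Nothing yet; the mount is due around here. Fine steps.

Call:
{"api": "step_arm", "payload": {"commands": "0 0.1 0 0 0 0 0;0 0.1 0 0 0 0 0"}}

```text
time_s: 10.67
eef_pos: [544.2, 88.7, 116.2]
ee_rot: [0.0, 0.741, 0.672, -0.0]
force: [-0.1, -0.4, -2.2]
grip_width: 0.366
grip_force: 41.8
```

Call:
{"api": "step_arm", "payload": {"commands": "0 0.1 0 0 0 0 0;0 0.1 0 0 0 0 0"}}

```text
time_s: 10.83
eef_pos: [544.4, 89.4, 116.4]
ee_rot: [0.0, 0.741, 0.672, -0.0]
force: [-0.6, -3.2, 0.4]
grip_width: 0.368
grip_force: 42.1
```

Call:
{"api": "step_arm", "payload": {"commands": "0 0.1 0 0 0 0 0;0 0.1 0 0 0 0 0"}}

```text
time_s: 11.0
eef_pos: [544.6, 90.0, 116.6]
ee_rot: [0.001, 0.741, 0.672, -0.0]
force: [-1.9, -5.9, 2.7]
grip_width: 0.369
grip_force: 42.4
```

Call:
{"api": "step_arm", "payload": {"commands": "0 0.1 0 0 0 0 0;0 0.1 0 0 0 0 0"}}

```text
time_s: 11.17
eef_pos: [545.0, 90.8, 117.1]
ee_rot: [0.001, 0.741, 0.672, 0.0]
force: [-1.8, -6.8, 5.5]
grip_width: 0.364
grip_force: 42.8
```

Call:
{"api": "step_arm", "payload": {"commands": "0 0.1 0 0 0 0 0;0 0.1 0 0 0 0 0"}}

```text
time_s: 11.33
eef_pos: [545.3, 92.2, 117.4]
ee_rot: [0.001, 0.741, 0.672, 0.001]
force: [-1.3, -2.1, 6.8]
grip_width: 0.363
grip_force: 43.0
```

Call:
{"api": "step_arm", "payload": {"commands": "0 0.1 0 0 0 0 0;0 0.1 0 0 0 0 0"}}

```text
time_s: 11.5
eef_pos: [545.5, 93.6, 117.4]
ee_rot: [0.001, 0.741, 0.672, 0.001]
force: [-0.4, -0.2, 5.7]
grip_width: 0.36
grip_force: 43.0
```

Call:
{"api": "step_arm", "payload": {"commands": "0 0.1 0 0 0 0 0;0 0.1 0 0 0 0 0"}}

```text
time_s: 11.67
eef_pos: [545.6, 94.8, 117.4]
ee_rot: [0.001, 0.741, 0.672, 0.001]
force: [-0.4, 0.6, 5.1]
grip_width: 0.363
grip_force: 42.9
```

```bash
python3 st.py
```

```text
t 11.6667 along -1.1 side -0.0 z 117.39 F 0.54 -0.44 5.15 M [ 0.48 -0.05 -0.01] rot [7.000e-04 7.407e-01 6.718e-01 1.300e-03]
```

Mounted: peak push about 7 N, then it fell off, with the ball pressing about 8 N. Now the drag phase.

Call:
{"api": "step_arm", "payload": {"commands": "0 0.2 0 0 0 0 0;0 0.4 0 0 0 0 0;0 0.6 0 0 0 0 0;0 0.8 0 0 0 0 0;0 1 0 0 0 0 0;0 1.2 0 0 0 0 0;0 1.4 0 0 0 0 0;0 1.6 0 0 0 0 0;0 1.8 0 0 0 0 0;0 1.8 0 0 0 0 0"}}

```text
time_s: 12.5
eef_pos: [547.3, 112.9, 117.5]
ee_rot: [0.001, 0.741, 0.672, 0.001]
force: [-0.0, 2.3, 5.3]
grip_width: 0.368
grip_force: 43.0
```

Call:
{"api": "step_arm", "payload": {"commands": "0 0.2 0 0 0 0 0;0 0.4 0 0 0 0 0;0 0.6 0 0 0 0 0;0 0.8 0 0 0 0 0;0 1 0 0 0 0 0;0 1.2 0 0 0 0 0;0 1.4 0 0 0 0 0;0 1.6 0 0 0 0 0;0 1.8 0 0 0 0 0;0 1.8 0 0 0 0 0"}}

```text
time_s: 13.33
eef_pos: [549.1, 130.9, 117.6]
ee_rot: [0.001, 0.741, 0.672, 0.001]
force: [-0.3, 2.5, 5.7]
grip_width: 0.365
grip_force: 43.1
```

```bash
python3 st.py
```

```text
t 13.3333 along 35.1 side -0.1 z 117.59 F 2.44 -0.57 5.68 M [ 0.39 -0.01  0.03] rot [0.0008 0.7406 0.672  0.0014]
```

Call:
{"api": "step_arm", "payload": {"commands": "0 0.15 0 0 0 0 0;0 0.3 0 0 0 0 0;0 0.3 0 0 0 0 0"}}

```text
time_s: 13.58
eef_pos: [549.4, 133.7, 117.6]
ee_rot: [0.001, 0.741, 0.672, 0.001]
force: [-0.8, 0.6, 7.4]
grip_width: 0.368
grip_force: 43.1
```

Call:
{"api": "step_arm", "payload": {"commands": "0 0.1 0 0 0 0 0;0 0.1 0 0 0 0 0"}}

```text
time_s: 13.75
eef_pos: [549.4, 134.7, 117.6]
ee_rot: [0.001, 0.741, 0.672, 0.001]
force: [-1.8, 0.5, 6.9]
grip_width: 0.375
grip_force: 43.1
```

Call:
{"api": "step_arm", "payload": {"commands": "0 0.1 0 0 0 0 0;0 0.1 0 0 0 0 0"}}

```text
time_s: 13.92
eef_pos: [549.6, 135.8, 117.6]
ee_rot: [0.001, 0.741, 0.672, 0.001]
force: [-1.0, 1.7, 6.6]
grip_width: 0.366
grip_force: 43.0
```

Call:
{"api": "step_arm", "payload": {"commands": "0 0.1 0 0 0 0 0;0 0.1 0 0 0 0 0"}}

```text
time_s: 14.08
eef_pos: [549.7, 137.1, 117.6]
ee_rot: [0.001, 0.741, 0.672, 0.002]
force: [0.3, 3.7, 6.6]
grip_width: 0.364
grip_force: 43.0
```

Call:
{"api": "step_arm", "payload": {"commands": "0 0.05 0 0 0 0 0;0 0.05 0 0 0 0 0"}}

```text
time_s: 14.25
eef_pos: [549.7, 137.6, 117.6]
ee_rot: [0.001, 0.741, 0.672, 0.002]
force: [-0.4, 2.8, 5.7]
grip_width: 0.366
grip_force: 43.0
```

Call:
{"api": "step_arm", "payload": {"commands": "0 0.05 0 0 0 0 0;0 0.05 0 0 0 0 0"}}

```text
time_s: 14.42
eef_pos: [549.8, 138.2, 117.5]
ee_rot: [0.0, 0.741, 0.672, 0.002]
force: [0.9, 3.1, 4.4]
grip_width: 0.366
grip_force: 42.9
```

Call:
{"api": "step_arm", "payload": {"commands": "0 0.05 0 0 0 0 0;0 0.05 0 0 0 0 0"}}

```text
time_s: 14.58
eef_pos: [549.7, 138.7, 117.1]
ee_rot: [0.0, 0.741, 0.672, 0.001]
force: [2.2, 5.8, 4.8]
grip_width: 0.368
grip_force: 42.9
```

Call:
{"api": "step_arm", "payload": {"commands": "0 0.05 0 0 0 0 0;0 0.05 0 0 0 0 0"}}

```text
time_s: 14.75
eef_pos: [549.5, 139.1, 116.8]
ee_rot: [0.0, 0.741, 0.672, 0.001]
force: [0.7, 5.7, 4.5]
grip_width: 0.372
grip_force: 42.8
```

Call:
{"api": "step_arm", "payload": {"commands": "0 0.05 0 0 0 0 0;0 0.05 0 0 0 0 0"}}

```text
time_s: 14.92
eef_pos: [549.3, 139.4, 116.5]
ee_rot: [0.0, 0.741, 0.672, 0.001]
force: [0.1, 5.9, 3.5]
grip_width: 0.371
grip_force: 42.7
```

Call:
{"api": "step_arm", "payload": {"commands": "0 0.05 0 0 0 0 0;0 0.05 0 0 0 0 0"}}

```text
time_s: 15.08
eef_pos: [549.2, 139.8, 116.2]
ee_rot: [-0.0, 0.741, 0.672, 0.0]
force: [1.0, 5.8, 2.2]
grip_width: 0.368
grip_force: 42.6
```

```bash
python3 st.py
```

```text
t 15.0833 along 44.0 side -0.9 z 116.22 F 5.9 0.46 2.22 M [ 0.9 -0.3  0. ] rot [-1.000e-04  7.406e-01  6.720e-01  3.000e-04]
```

Call:
{"api": "step_arm", "payload": {"commands": "0 0.05 0 0 0 0 0;0 0.05 0 0 0 0 0"}}

```text
time_s: 15.25
eef_pos: [549.1, 140.1, 116.1]
ee_rot: [-0.0, 0.741, 0.672, -0.0]
force: [1.5, 4.7, 2.0]
grip_width: 0.365
grip_force: 42.6
```

Call:
{"api": "step_arm", "payload": {"commands": "0 0.05 0 0 0 0 0;0 0.05 0 0 0 0 0"}}

```text
time_s: 15.42
eef_pos: [549.1, 140.3, 116.1]
ee_rot: [-0.0, 0.741, 0.672, -0.0]
force: [0.7, 2.0, 2.4]
grip_width: 0.367
grip_force: 42.5
```

Call:
{"api": "step_arm", "payload": {"commands": "0 0.05 0 0 0 0 0;0 0.05 0 0 0 0 0"}}

```text
time_s: 15.58
eef_pos: [549.1, 140.5, 116.1]
ee_rot: [0.0, 0.741, 0.672, -0.0]
force: [0.2, -0.4, 2.6]
grip_width: 0.371
grip_force: 42.5
```

```bash
python3 st.py
```

```text
t 15.5833 along 44.8 side -1.0 z 116.09 F -0.4 0.27 2.58 M [-0.01 -0.01  0.03] rot [ 1.000e-04  7.406e-01  6.720e-01 -4.000e-04]
```

The click: forward pull of about 6 N, vertical load dropped, and now zero at 44.8 mm from the tip, which fits the mount (45) and the visual ball position (44). One half-millimetre check of the play.

Call:
{"api": "step_arm", "payload": {"commands": "0 0.05 0 0 0 0 0;0 0.05 0 0 0 0 0;0 0.05 0 0 0 0 0"}}

```text
time_s: 15.83
eef_pos: [549.2, 141.1, 116.1]
ee_rot: [0.0, 0.741, 0.672, -0.0]
force: [-0.3, -2.1, 2.4]
grip_width: 0.367
grip_force: 42.4
```

Call:
{"api": "step_arm", "payload": {"commands": "0 -0.03 0 -0.03 0 0 0;0 -0.03 0 -0.03 0 0 0;0 -0.03 0 -0.03 0 0 0", "newtons": 20}}

```text
time_s: 16.08
eef_pos: [549.0, 141.1, 116.1]
ee_rot: [-0.0, 0.741, 0.672, -0.0]
force: [-0.2, -0.1, -1.8]
grip_width: 0.371
grip_force: 42.0
```

Call:
{"api": "step_arm", "payload": {"commands": "0.5 0 0 0 0 0 0;0.6 0 0 0 0 0 0;0.8 0 0 0 0 0 0;0.8 0 0 0 0 0 0;0.8 0 0 0 0 0 0;0.8 0 0 0 0 0 0;0.8 0 0 0 0 0 0"}}

```text
time_s: 16.67
eef_pos: [549.3, 141.1, 116.5]
ee_rot: [0.0, 0.741, 0.672, 0.0]
force: [-0.2, 0.8, 0.6]
grip_width: 0.799
grip_force: 0.0
```

```bash
python3 st.py
python3 - <<'E'
from h import *
m=camera_model("wrist"); im=capture("wrist"); save(cv2.resize(im,(800,600),interpolation=2),"w6")
for t in trace("wrist","block_centre")[:3]: print(t["score"],np.round(t["rect"]),axis_from_mask("wrist",t["mask"],130,m))
E
```

```text
t 16.6667 along 45.3 side -0.9 z 116.54 F 0.8 -0.28 0.61 M [ 0.    0.01 -0.02] rot [0.     0.7406 0.672  0.    ]
0.84 [123. 358.  48.  52.] (array([475.1472168 ,  90.81350708]), [18.17777442932129, 43.30807876586914], np.float32(51.764896))
```

View pics/w6.png

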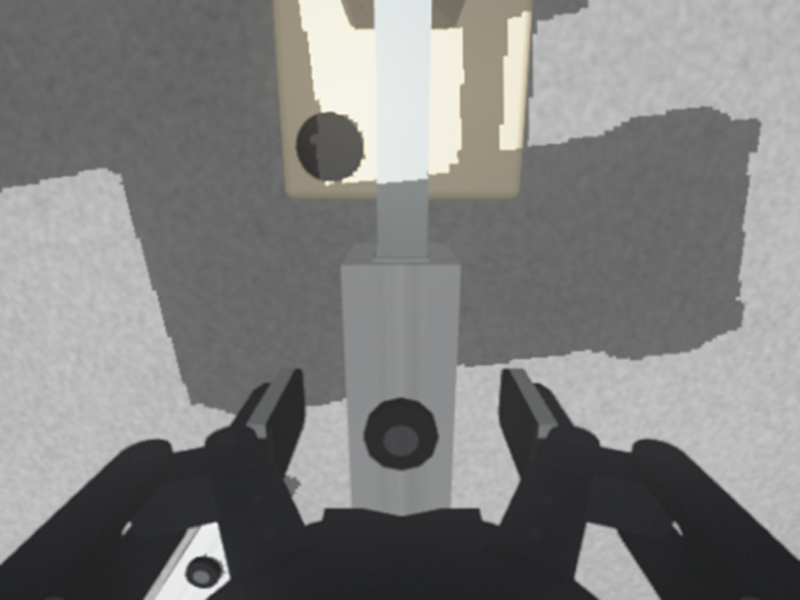

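The block sits straight on the bar (front edge at row 265, boss at (400,433)) and the fingers are clear on both sides. Retreating upward, then handing in.

Call:
{"api": "step_arm", "payload": {"commands": "0.8 0 0 -1 0 0 0;0.8 0 0 -3 0 0 0;0.8 0 0 -6 0 0 0;0.8 0 0 -9 0 0 0;0.8 0 0 -12 0 0 0;0.8 0 0 -12 0 0 0;0.8 0 0 -12 0 0 0;0.8 0 0 -12 0 0 0"}}

```text
time_s: 17.43
eef_pos: [548.9, 141.0, 236.1]
ee_rot: [-0.0, 0.741, 0.672, -0.0]
force: [-0.3, 0.8, 0.3]
grip_width: 0.799
grip_force: 0.0
```

Run:
```python
from h import *
m=camera_model("wrist"); print(sense()["force"]); capture("wrist")
for t in trace("wrist","block_centre")[:3]: print(t["score"],np.round(t["rect"]),axis_from_mask("wrist",t["mask"],130,m))
print(finish_job())
```

```text
[-0.27483466  0.77249595  0.28362564]
0.86 [257. 192.  38. 109.] (array([549.09686279, 142.62716675]), [32.39445114135742, 102.8692398071289], np.float32(84.4473))
the job is handed in; nothing more can be done
None
```

The farthest block is threaded onto the bar and clicked in place about 45 mm from the tip. It has been released, and the job was handed in at about 17 s; the hand-in gave no verdict.

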